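# Snap a food box lid shut

### The job

The lid of the larger white food box is on but not closed: press down each of the four raised sections of its rim with the fingertips, one after another around the lid, until all have clicked shut flush with the lid's corners. Only press: the box must not be picked up, tipped or shoved out of its place, and everything else on the table stays as it is. Take the hand away when done.

Things in the scene. Friction and masses are not known exactly. Their poses are not given: they have to be found in the camera images.
- box: the larger white plastic food box, closed with a separate-rim lid: 150 mm (its x) by 190 mm (its y), 96 mm high to the lid corners, about 0.85 kg, loose on the table. Origin: centre of its underside, z up. The lid has a flat panel, top at 88 mm, four fixed corner pieces 26 x 26 mm, top at 96 mm, and between the corners four rim sections, one along each side
- rim_left (a joint): how far the left (+y of the box) section of the lid rim is pressed down, in m: about 0 (to -0.0006) = fully raised (8.5 mm proud of the lid corners), 0.0085 to 0.009 = fully home, flush with the lid corners, clicked shut. Sprung snap: it resists with about 10 N at the top, less on the way down; from 0.005 on it pulls itself home and stays (held by about 7 N), short of that it springs back up. It starts raised
- rim_left_top (a point): centre of the flat top face of the left (+y of the box) section of the box's rim; moves down with it: about 105 mm above the table when raised, 96 mm when shut. Axes as the box. The section is a bar 92 mm long along the box x, 26 mm wide along y, 8 mm thick, with a skirt outside; straight down is the way to press it
- rim_right (a joint): how far the right (-y of the box) section of the lid rim is pressed down, in m: about 0 (to -0.0006) = fully raised (8.5 mm proud of the lid corners), 0.0085 to 0.009 = fully home, flush with the lid corners, clicked shut. Sprung snap: it resists with about 10 N at the top, less on the way down; from 0.005 on it pulls itself home and stays (held by about 7 N), short of that it springs back up. It starts raised
- rim_right_top (a point): centre of the flat top face of the right (-y of the box) section of the box's rim; moves down with it: about 105 mm above the table when raised, 96 mm when shut. Axes as the box. The section is a bar 92 mm long along the box x, 26 mm wide along y, 8 mm thick, with a skirt outside; straight down is the way to press it
- rim_front (a joint): as rim_left, for the front (-x of the box) section
- rim_front_top (a point): centre of the flat top face of the front (-x of the box) section of the box's rim; moves down with it: about 105 mm above the table when raised, 96 mm when shut. Axes as the box. The section is a bar 132 mm long along the box y, 26 mm wide along x, 8 mm thick, with a skirt outside; straight down is the way to press it
- rim_back (a joint): as rim_left, for the back (+x of the box) section
- rim_back_top (a point): centre of the flat top face of the back (+x of the box) section of the box's rim; moves down with it: about 105 mm above the table when raised, 96 mm when shut. Axes as the box. The section is a bar 132 mm long along the box y, 26 mm wide along x, 8 mm thick, with a skirt outside; straight down is the way to press it
- small_box: the smaller white food box, lid already shut, 120 x 140 mm, 77 mm high, about 0.5 kg, loose; origin centre of its underside. To be left alone
- jar: small glass jar with steel cap, diameter 38 mm, 75 mm high, standing loose between the two boxes; origin centre of its underside. To be left alone
- ramekin: small white ceramic bowl, diameter 68 mm, 45 mm high, loose, on the robot's side; origin centre of its underside. To be left alone
- steamer: round bamboo steamer with lid, diameter 155 mm, 70 mm high, loose, at the far side; origin centre of its underside. To be left alone
- spoon: steel spoon with a wooden handle, 220 mm long, lying loose at the far side; origin on its underside, its x along the spoon. To be left alone
- sauce: amber glass bottle, diameter 56 mm, 150 mm high, standing loose on the left; origin centre of its underside. To be left alone
- cup: steel cup, diameter 72 mm, 80 mm high, standing loose on the right side; origin centre of its underside. To be left alone
Things that resemble listed ones, but are neither listed nor needed, are in the scene too. What is shaped like the box but orange or red is not meant.

How it is judged (in metres and radians):
At the end, for the whole second after the job is handed in: All four rim sections of the larger box are shut (pressed down at least 7.2 of their 8.5 mm) and stay so; the box stands level on the table (within 0.05 rad), at rest, within 30 mm of where it started (value of joint each of rim_front, rim_back, rim_left, rim_right above 0.0072 m and angle between box's own z axis and vertical below 0.05 rad and height (world z) of box below 0.006 m and distance of box from where it was at the start of the episode below 0.03 m and linear speed of box below 0.02 m/s); the robot touches nothing.
It fails at once if the box is lifted by more than 12 mm, tipped by more than 0.15 rad or shoved by more than 40 mm (height (world z) of box above 0.012 m or angle between box's own z axis and vertical above 0.15 rad or distance of box from where it was at the start of the episode above 0.04 m).
It fails at once if another loose thing is moved by more than 25 mm or knocked over (distance of any of small_box, jar, ramekin, steamer, spoon, sauce, cup from where it was at the start of the episode above 0.025 m or angle between any of small_box, jar, ramekin, steamer, sauce, cup's own z axis and vertical above 0.3 rad).
It also fails if it takes over 45 s, if anything falls off the work surface, if the arm or the gripper's body presses on something with over 40 N, if the wrist force passes 120 N, or if a joint passes its speed limit or range.

### The arm

A 6-joint arm with a two-finger parallel gripper is mounted at the origin on the work surface. World frame = base frame: x ahead of the robot, y to its left, z up, the work surface at z = 0. Lengths are in m, angles in degrees, forces in N, time in s.
With the tool pointing down it reaches from about 0.375 to 0.9 m from the base axis. Payload 3.1 kg.
Tool frame: the origin (TCP) lies at the very end of the fingers, on their centre line; the grasp point (between the pads) lies 19 mm behind it; z points along the fingers, y is the line along which they close (so a half turn about z gives the same grasp; the last joint's range is limited). The gripper opens to 87 mm and grips with 3 to 60 N. Pads are 19 mm wide; open, the fingers measure 117 mm over their backs; the gripper's body (75 mm by 190 mm) begins 51 mm behind the grasp point.
Start: joints at [65.632, 30.224, 82.088, -0, 67.689, -10.227], TCP at [0.153, 0.606, 0.195] pointing down, gripper open.
Joint ranges: [-176.69, 176.69], [-43.24, 126.21], [12.49, 139.97], [-82, 262], [0, 151.66], [-163.58, 163.58]. Speed limits (degrees/s): [159.86, 159.86, 180, 180, 180, 180].

### API

Orientations are given as a 3x3 rotation matrix whose columns are the frame's x, y, z axes.
In Python, from rig import bot, imaging gives the robot as it stands.
- The arm moves only by the tool drive_tool, never from a script. Its argument "deltas" is text: rows parted by semicolons, each of 5 numbers parted by spaces: the finger opening in mm, from 0 to 87, then the shift along the world's x, y, z in mm, then the turn about the world's z in rad. In form: jaw dx dy dz twist; .... A call has 1 to 12 rows; each row is the pose to reach, as a shift and turn from the pose commanded when the call began; what a row does not reach only later rows make up. A row lasts 1/10 s, in which the tool goes at most 50 mm and 8.59 degrees, less where a joint would pass 70% of its speed; a pose out of reach is approached as far as the arm can. A call with a gripper value outside its range is refused whole. The fingers move at their own pace and stop on an object; the grip force is fixed at half the most. Time passes only in rows, so rows that repeat a pose let the fingers close. It gives the time, the measured TCP pose, the force, the opening and the grip force at its end, in the units of the state.
- bot.read_state(): the state, without advancing time (a new reading comes with each control period).
- imaging.capture(name): name is "scene" or "side" or "wrist"; returns the picture (420x560x3 uint8, red, green, blue); there is no depth.
- imaging.camera_model(name): a dict with "fx", "fy", "cx", "cy" (pixels), "T" (4x4, takes a point from camera to world coordinates). Camera axes: x right, y down, z forward; pixel columns grow to the right and rows downward; lengths in m; the calibration is good to about 2 mm. A picture is of the moment at which its call begins: read the wrist's pose just before it. camera_model takes no time and is no camera call; for the wrist camera it gives the pose at the moment of the call.
- bot.hand_in(): hands the job in; it is judged then, once.
The state is a dict: "time_s": time; "joint_positions": joint angles; "qvel": joint speeds; "tau": joint torques, N m; "position": TCP position; "tcp_rot": TCP orientation; "force": force on the tool from outside, world axes, zero at the start; "moment": the same for the moment, N m; "opening": opening from 0.0 (shut) to 1.0 (fully open); "grasp_force": force on a finger pad.
Only numpy, scipy, OpenCV 4.12 (cv2) and the standard library are available. Lean on these libraries where they do the work, as an engineer would, in place of code of your own. Each camera call takes 0.05 s, during which the arm holds its last target. There are 200 camera calls.

## Working session

There is one attempt and no reset: what is moved stays moved. The work goes in short steps, Python scripts to look and compute and a tool call to move; the robot and the scene stay as the last step left them, time stands still between calls to the robot, and variables do not carry over. Pictures are saved under pics/ and viewed, at most 10 in all, crops included, and the job is handed in when it is done.

Besides the shell and the picture viewer there is one more tool, called after "Emit:" in YAML: its name, and indented under it one key for each argument. drive_tool: Moves the arm, as the interface text tells. Its arguments: {"type":"object","properties":{"deltas":{"type":"string"}},"required":["deltas"]}

```bash
mkdir -p pics; python3 - <<'E'
from rig import bot, imaging
import cv2
for n in ("scene","side"):
    cv2.imwrite(f"pics/{n}0.png",imaging.capture(n)[:,:,::-1])
    m=imaging.camera_model(n);print(n,m["fx"],m["cx"],m["cy"],m["T"])
s=bot.read_state();print(s["time_s"],s["position"],s["tcp_rot"],s["opening"])
E
```

```text
scene 507.6377201624732 272.1242981486102 210.7333523277673 [[-0.8411408   0.38960786 -0.37508382  1.02969955]
 [ 0.54072283  0.61874589 -0.56988801  0.81141489]
 [ 0.01004873 -0.68217244 -0.73112228  1.09878581]
 [ 0.          0.          0.          1.        ]]
side 468.4575606960887 283.95310132644755 214.10282954019044 [[ 0.75219684 -0.51118915  0.4157951  -0.02810583]
 [-0.65890051 -0.57672975  0.48294194 -0.59760461]
 [-0.00707328 -0.63723501 -0.77063708  1.08515582]
 [ 0.          0.          0.          1.        ]]
0.1 [0.15236679 0.60541571 0.19417222] [[-9.69704649e-01  2.44279036e-01 -8.03568744e-04]
 [ 2.44280121e-01  9.69703042e-01 -1.79783971e-03]
 [ 3.40048504e-04 -1.93966940e-03 -9.99998061e-01]] 0.9967448318786318
```

View pics/scene0.png

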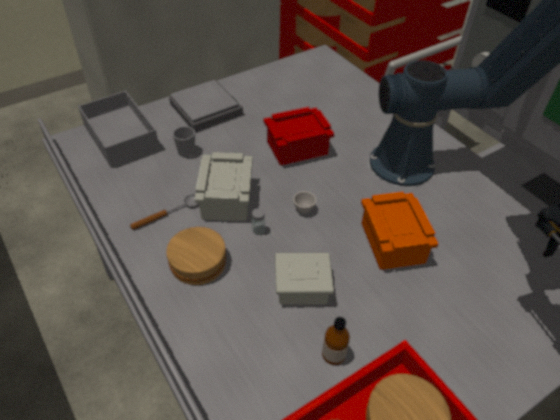

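View pics/side0.png

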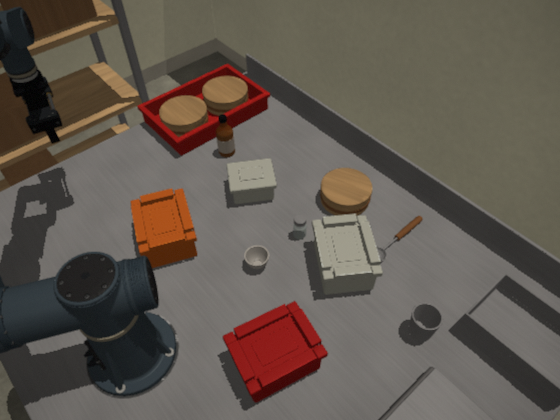

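Two white boxes are visible. The larger has a raised rim, at scene (226,185) and side (346,250). The smaller is flat-lidded, at scene (303,278) and side (251,181). The orange and red ones are decoys. The first one fits the description, so I'll confirm it in an enlarged crop.

```bash
python3 - <<'E'
import cv2,numpy as np
a=cv2.imread("pics/side0.png")[205:300,300:395];b=cv2.imread("pics/scene0.png")[140:235,180:275]
cv2.imwrite("pics/crop0.png",np.hstack([cv2.resize(i,(400,400),interpolation=cv2.INTER_CUBIC) for i in(a,b)]))
E
```

```text
(no output)
```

View pics/crop0.png

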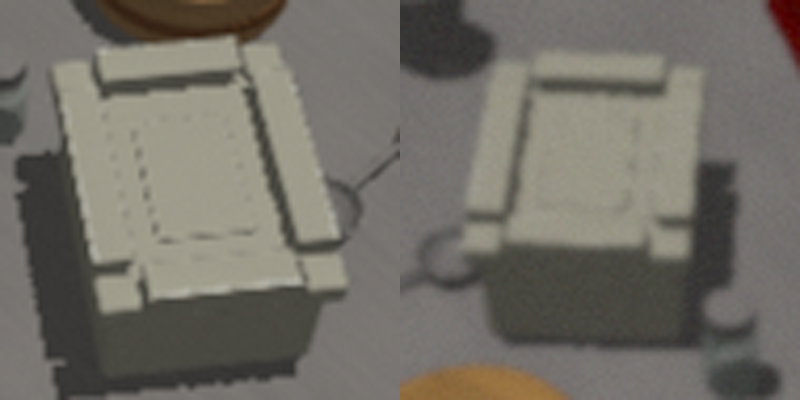

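The crop confirms it: four raised rim bars around a lid with fixed corner pieces, next to the jar and spoon. I'll cast the lid's outer corners onto z=0.096 from both views.

```bash
cat > h.py <<'E'
import numpy as np
from rig import bot, imaging
def cast(m,px,z):
    px=np.atleast_2d(px).astype(float);T=m["T"]
    d=np.c_[(px[:,0]-m["cx"])/m["fx"],(px[:,1]-m["cy"])/m["fy"],np.ones(len(px))]@T[:3,:3].T
    return T[:3,3]+d*((z-T[2,3])/d[:,2])[:,None]
E
python3 - <<'E'
from h import *
k=95/400
for n,c,o in (("side",[(102,312),(345,290),(278,45),(54,66)],(300,205)),("scene",[(65,253),(290,257),(303,68),(97,63)],(180,140))):
    p=cast(imaging.camera_model(n),np.array(c)*k+o,.096)[:,:2];print(n,p.round(3).tolist(),p.mean(0),[np.linalg.norm(p[i]-p[i-1]).round(3) for i in range(4)])
    for i in range(4): e=p[i]-p[i-1];print(np.degrees(np.arctan2(e[1],e[0])).round(1))
for n,x,z in (("side",(300,220),.075),("scene",(259,213),.075)): print("jar",cast(imaging.camera_model(n),x,z))
E
```

```text
side [[0.443, -0.199], [0.561, -0.283], [0.669, -0.13], [0.549, -0.047]] [ 0.55550298 -0.16485738] [np.float64(0.185), np.float64(0.144), np.float64(0.187), np.float64(0.147)]
-124.8
-35.5
54.5
145.3
scene [[0.672, -0.116], [0.55, -0.035], [0.445, -0.191], [0.567, -0.274]] [ 0.55849174 -0.15394406] [np.float64(0.189), np.float64(0.147), np.float64(0.188), np.float64(0.147)]
56.3
146.4
-123.8
-34.2
jar [[ 0.53620886 -0.00996521  0.075     ]]
jar [[0.53957577 0.00136006 0.075     ]]
```

Box sizes check out (147 x 187 against 150 x 190). Its centre is about (0.557, -0.160) and the long axis lies at 55°. I'll move over it with closed fingers and the closing line along the long axis.

Emit:
drive_tool:
  deltas: "0 22 -42 0 -0.05; 0 44 -84 0 -0.1; 0 66 -126 0 -0.15; 0 88 -168 0 -0.2; 0 110 -210 0 -0.25; 0 132 -252 0 -0.3; 0 154 -294 0 -0.36; 0 176 -336 0 -0.36; 0 198 -378 0 -0.36; 0 220 -420 0 -0.36; 0 242 -462 0 -0.36; 0 264 -504 0 -0.36"

```text
time_s: 1.3
position: [0.417, 0.1002, 0.195]
tcp_rot: [[-0.821, 0.57, -0.0], [0.57, 0.821, 0.0], [0.0, 0.0, -1.0]]
force: [0.8, 0.7, -0.0]
opening: 0.032
grasp_force: 0.0
```

Emit:
drive_tool:
  deltas: "0 22 -42 0 0; 0 44 -84 0 0; 0 66 -126 0 0; 0 88 -168 0 0; 0 110 -210 0 0; 0 132 -250 15 0; 0 140 -262 35 0; 0 140 -262 45 0; 0 140 -262 45 0; 0 140 -262 45 0; 0 140 -262 45 0"

```text
time_s: 2.4
position: [0.5552, -0.1581, 0.2391]
tcp_rot: [[-0.822, 0.569, -0.003], [0.569, 0.822, 0.002], [0.003, -0.0, -1.0]]
force: [0.2, 0.8, -0.2]
opening: 0.005
grasp_force: 0.0
```

```bash
python3 - <<'E'
from h import *
import cv2
s=bot.read_state();m=imaging.camera_model("wrist")
im=imaging.capture("wrist");cv2.imwrite("pics/w1.png",im[:,:,::-1])
T=m["T"];print(s["time_s"],s["position"],s["joint_positions"],s["force"])
R=T[:3,:3]
def proj(p):
    c=R.T@(np.array(p)-T[:3,3]);return (m["fx"]*c[0]/c[2]+m["cx"],m["fy"]*c[1]/c[2]+m["cy"])
c=np.array([.557,-.160]);v=np.array([.569,.822]);u=np.array([.822,-.569])
for a,b in((1,1),(1,-1),(-1,-1),(-1,1)): print(np.round(proj([*(c+a*.075*u+b*.095*v),.096])))
E
```

```text
2.4 [ 0.55520033 -0.15805969  0.23906908] [-2.69828736e+01  2.38313377e+01  8.59684356e+01  9.89101323e-03
  7.03714231e+01 -8.23082314e+01] [ 0.22123332  0.82487254 -0.17101083]
[356. 258.]
[200. 258.]
[191. 130.]
[365. 130.]
```

View pics/w1.png

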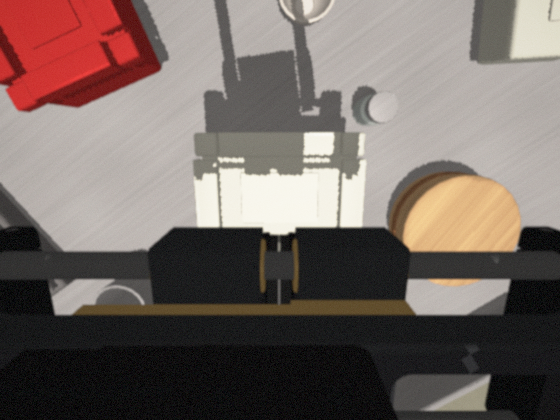

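The wrist view shows the lid with left, right and top edges at columns 194 and 365 and row 131. Predicted was 191, 365 and 130, so the pose is good to a few mm. Pressing the robot-side long section first.

Emit:
drive_tool:
  deltas: "0 -30 20 -30 0; 0 -51 35 -60 0; 0 -51 35 -100 0; 0 -51 35 -125 0; 0 -51 35 -131 0; 0 -51 35 -135 0; 0 -51 35 -138 0; 0 -51 35 -141 0; 0 -51 35 -143 0; 0 -51 35 -145 0; 0 -51 35 -145 0"

```text
time_s: 3.55
position: [0.5057, -0.125, 0.0952]
tcp_rot: [[-0.821, 0.57, 0.0], [0.57, 0.821, -0.0], [-0.0, 0.0, -1.0]]
force: [0.1, 0.3, -0.3]
opening: 0.007
grasp_force: 0.0
```

The fingertip is at 95 mm with no residual force, so the section has dropped home. Next is the opposite long section.

Emit:
drive_tool:
  deltas: "0 0 0 30 0; 0 30 -20 35 0; 0 65 -45 35 0; 0 102 -71 35 0; 0 102 -71 20 0; 0 102 -71 13 0; 0 102 -71 9 0; 0 102 -71 6 0; 0 102 -71 3 0; 0 102 -71 1 0; 0 102 -71 -1 0; 0 102 -71 -1 0"

```text
time_s: 4.75
position: [0.6075, -0.1958, 0.094]
tcp_rot: [[-0.822, 0.57, -0.0], [0.57, 0.822, 0.0], [0.0, 0.0, -1.0]]
force: [0.9, -0.5, 0.4]
opening: 0.005
grasp_force: 0.0
```

Emit:
drive_tool:
  deltas: "0 0 0 30 0; 0 -20 14 60 -0.14; 0 -51 35 70 -0.28; 0 -51 35 70 -0.42; 0 -51 35 70 -0.56; 0 -51 35 70 -0.7; 0 -51 35 70 -0.84; 0 -51 35 70 -0.98; 0 -51 35 70 -1.12; 0 -51 35 70 -1.26; 0 -51 35 70 -1.4; 0 -51 35 70 -1.54"

```text
time_s: 5.95
position: [0.5567, -0.161, 0.1644]
tcp_rot: [[0.549, 0.836, 0.0], [0.836, -0.549, -0.0], [0.0, 0.001, -1.0]]
force: [-0.3, -0.5, -0.3]
opening: 0.007
grasp_force: 0.0
```

The force was low at 94 mm, so I'll check before continuing.

```bash
python3 - <<'E'
from h import *
import cv2
a=imaging.capture("side");b=imaging.capture("scene")
cv2.imwrite("pics/c2.png",np.hstack([cv2.resize(i,(400,400),interpolation=cv2.INTER_CUBIC) for i in(a[205:300,300:395],b[140:235,180:275])])[:,:,::-1])
E
```

```text
(no output)
```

View pics/c2.png

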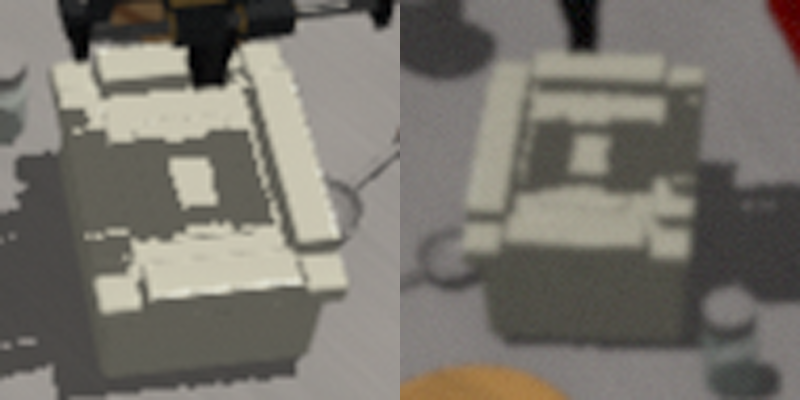

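In this crop the scene-right/side-left bar (robot side) looks flush, but the side-right/scene-left bar still looks raised. I'll press the next section (+y end) in stages, reading the force on the way down.

Emit:
drive_tool:
  deltas: "0 23 34 0 -0.03; 0 47 67 0 -0.03; 0 47 67 -30 -0.03; 0 47 67 -50 -0.03; 0 47 67 -57 -0.03; 0 47 67 -60 -0.03; 0 47 67 -62 -0.03; 0 47 67 -62 -0.03"

```text
time_s: 6.85
position: [0.6042, -0.0945, 0.1028]
tcp_rot: [[0.57, 0.822, 0.001], [0.822, -0.57, -0.0], [0.0, 0.001, -1.0]]
force: [-0.7, -1.2, 0.5]
opening: 0.0
grasp_force: 0.0
```

Emit:
drive_tool:
  deltas: "0 0 0 -2 0; 0 0 0 -4 0; 0 0 0 -4 0"

```text
time_s: 7.15
position: [0.6036, -0.0941, 0.0981]
tcp_rot: [[0.57, 0.822, 0.0], [0.822, -0.57, -0.0], [0.0, 0.0, -1.0]]
force: [-0.1, 0.2, -0.4]
opening: 0.006
grasp_force: 0.0
```

Emit:
drive_tool:
  deltas: "0 0 0 -2 0; 0 0 0 -4 0; 0 0 0 -4 0"

```text
time_s: 7.45
position: [0.6034, -0.0939, 0.0937]
tcp_rot: [[0.57, 0.822, -0.001], [0.822, -0.57, 0.0], [-0.0, -0.001, -1.0]]
force: [0.5, 0.2, -0.0]
opening: 0.009
grasp_force: 0.0
```

There was no contact force at all, so the fingertips aren't touching. I'll look from both cameras with the expected TCP marked.

```bash
python3 - <<'E'
from h import *
import cv2
o=[];s=bot.read_state()
for n,x0,y0 in(("side",285,190),("scene",165,125)):
    m=imaging.camera_model(n);a=imaging.capture(n);T=m["T"]
    p=T[:3,:3].T@(s["position"]-T[:3,3]);print(n,m["fx"]*p[0]/p[2]+m["cx"],m["fy"]*p[1]/p[2]+m["cy"])
    px=((m["fx"]*p[0]/p[2]+m["cx"]-x0)*3.2,(m["fy"]*p[1]/p[2]+m["cy"]-y0)*3.2)
    c=cv2.resize(a[y0:y0+125,x0:x0+125],(400,400),interpolation=cv2.INTER_CUBIC)
    cv2.circle(c,tuple(map(int,px)),3,(255,0,0),-1);o.append(c)
cv2.imwrite("pics/c3.png",np.hstack(o)[:,:,::-1]);print(s["force"],s["position"])
E
```

```text
side 339.31869720281156 220.91842231292225
scene 221.38451392151666 196.13595338039116
[ 0.53556957  0.2239764  -0.04832107] [ 0.60337595 -0.09385235  0.09366644]
```

View pics/c3.png

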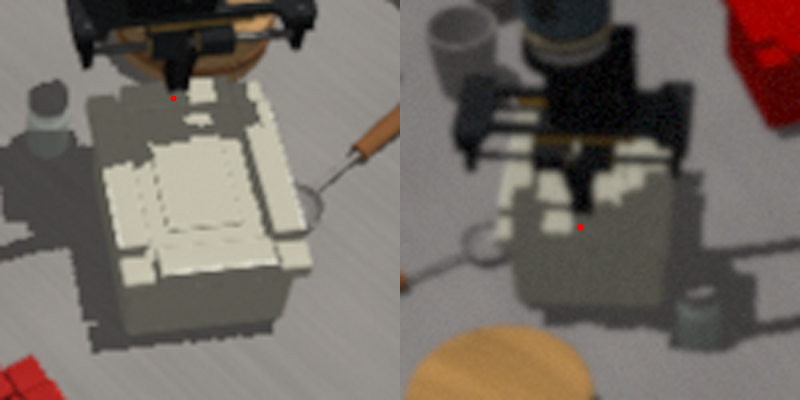

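The marker (the expected tip) sits at (580,227) in the scene half, while the visible tip is at (580,212). The real tip is higher than the TCP reading relative to the box, and all the bars are still raised. I'll go lower in small steps until there is contact.

Emit:
drive_tool:
  deltas: "0 0 0 -2 0; 0 0 0 -3 0; 0 0 0 -3 0"

```text
time_s: 7.85
position: [0.6035, -0.0939, 0.0908]
tcp_rot: [[0.57, 0.822, -0.0], [0.822, -0.57, 0.0], [-0.0, -0.0, -1.0]]
force: [0.5, 0.0, -0.3]
opening: 0.008
grasp_force: 0.0
```

Emit:
drive_tool:
  deltas: "0 0 0 -2 0; 0 0 0 -3 0; 0 0 0 -3 0"

```text
time_s: 8.15
position: [0.6035, -0.0939, 0.0878]
tcp_rot: [[0.57, 0.822, -0.0], [0.822, -0.57, 0.0], [-0.0, -0.0, -1.0]]
force: [-0.2, 0.7, -0.2]
opening: 0.003
grasp_force: 0.0
```

Emit:
drive_tool:
  deltas: "0 0 0 -2 0; 0 0 0 -3 0; 0 0 0 -3 0"

```text
time_s: 8.45
position: [0.6035, -0.0939, 0.0848]
tcp_rot: [[0.57, 0.822, -0.0], [0.822, -0.57, 0.0], [-0.0, -0.0, -1.0]]
force: [-0.2, 0.6, 0.7]
opening: 0.005
grasp_force: 0.0
```

```bash
python3 - <<'E'
from h import *
import cv2
M={n:imaging.camera_model(n) for n in("side","scene")}
def P(m): K=np.array([[m["fx"],0,m["cx"]],[0,m["fy"],m["cy"]],[0,0,1]]);return K@np.linalg.inv(m["T"])[:3]
def tri(a,b):
    X=cv2.triangulatePoints(P(M["side"]),P(M["scene"]),np.array(a,float),np.array(b,float)).ravel();return (X[:3]/X[3]).round(4)
print("tip (reported .6034 -.0939 .0937)",tri((340.6,220.3),(221.9,191.3)))
k=95/400;S=np.array([(102,312),(345,290),(278,45),(54,66)])*k+(300,205);C=np.array([(303,68),(97,63),(65,253),(290,257)])*k+(180,140)
for i in range(4): print(tri(S[i],C[i]),tri(S[i],C[(i+2)%4]))
E
```

```text
tip (reported .6034 -.0939 .0937) [ 0.5988 -0.0999  0.1054]
[ 0.4438 -0.1965  0.0916] [ 0.579  -0.1851 -0.0289]
[ 0.5642 -0.2807  0.0896] [ 0.5501 -0.1965 -0.0148]
[ 0.6714 -0.1255  0.0887] [ 0.5415 -0.1412  0.1965]
[ 0.5491 -0.0419  0.0903] [ 0.5658 -0.1292  0.1897]
```

By triangulation the tip is about 15 mm above the lid corners when the TCP reads 94 mm (closed fingers are shorter than the nominal TCP). Contact should come soon, so I'll keep going down.

Emit:
drive_tool:
  deltas: "0 0 0 -2 0; 0 0 0 -3 0; 0 0 0 -3 0"

```text
time_s: 8.75
position: [0.6035, -0.0939, 0.0818]
tcp_rot: [[0.57, 0.822, -0.0], [0.822, -0.57, 0.0], [-0.0, -0.0, -1.0]]
force: [-0.7, 0.3, 0.6]
opening: 0.008
grasp_force: 0.0
```

Emit:
drive_tool:
  deltas: "0 0 0 -1 0; 0 0 0 -2 0; 0 0 0 -2 0"

```text
time_s: 9.05
position: [0.6036, -0.0939, 0.0799]
tcp_rot: [[0.57, 0.822, -0.0], [0.822, -0.57, 0.0], [-0.0, -0.0, -1.0]]
force: [-0.0, -0.1, 0.1]
opening: 0.008
grasp_force: 0.0
```

Emit:
drive_tool:
  deltas: "0 0 0 -1 0; 0 0 0 -2 0; 0 0 0 -2 0"

```text
time_s: 9.35
position: [0.6035, -0.0939, 0.0779]
tcp_rot: [[0.57, 0.822, -0.0], [0.822, -0.57, 0.0], [-0.0, -0.0, -1.0]]
force: [0.6, 0.3, -0.7]
opening: 0.006
grasp_force: 0.0
```

```bash
python3 - <<'E'
from h import *
import cv2
o=[];s=bot.read_state()
for n,x0,y0 in(("side",300,195),("scene",180,130)):
    a=imaging.capture(n);o.append(cv2.resize(a[y0:y0+100,x0:x0+100],(400,400),interpolation=cv2.INTER_CUBIC))
cv2.imwrite("pics/c4.png",np.clip(np.hstack(o)[:,:,::-1]*1.5,0,255));print(s["tau"],s["position"])
E
```

```text
[-7.34191068e-03 -4.53550351e+01 -1.34554473e+01  6.63824240e-02
  1.64088251e-03  2.54470051e-04] [ 0.6035257  -0.09390454  0.07786369][ WARN:0@1.329] global loadsave.cpp:1063 imwrite_ Unsupported depth image for selected encoder is fallbacked to CV_8U.
```

View pics/c4.png

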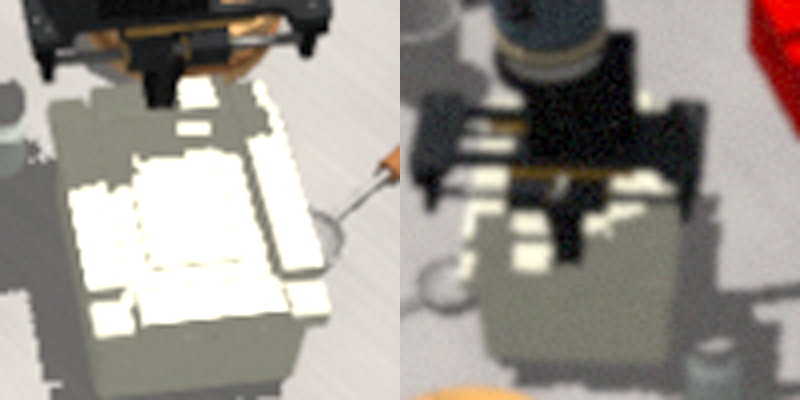

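The tip at scene-crop (568,262) and side-crop (160,106) still looks slightly above the bar. Both views are consistent with a tip about 13–15 mm higher than reported. I'll continue down in small steps, checking force.

Emit:
drive_tool:
  deltas: "0 0 0 -1 0; 0 0 0 -2 0; 0 0 0 -2 0"

```text
time_s: 9.75
position: [0.6038, -0.094, 0.0774]
tcp_rot: [[0.569, 0.822, 0.001], [0.822, -0.569, -0.0], [0.0, 0.001, -1.0]]
force: [-1.7, 0.8, 8.2]
opening: 0.003
grasp_force: 3.6
```

Emit:
drive_tool:
  deltas: "0 0 0 -1 0; 0 0 0 -2 0; 0 0 0 -2 0"

```text
time_s: 10.05
position: [0.6038, -0.094, 0.0752]
tcp_rot: [[0.57, 0.822, 0.001], [0.822, -0.57, -0.0], [0.0, 0.001, -1.0]]
force: [-1.2, 0.1, 5.4]
opening: 0.004
grasp_force: 2.5
```

Emit:
drive_tool:
  deltas: "0 0 0 -1 0; 0 0 0 -2 0; 0 0 0 -2 0"

```text
time_s: 10.35
position: [0.6035, -0.0939, 0.0717]
tcp_rot: [[0.57, 0.822, -0.0], [0.822, -0.57, 0.0], [-0.0, -0.0, -1.0]]
force: [-0.8, -0.2, -0.2]
opening: 0.01
grasp_force: 0.0
```

```bash
python3 - <<'E'
from h import *
import cv2
a=imaging.capture("wrist");cv2.imwrite("pics/w2.png",cv2.convertScaleAbs(a[:,:,::-1],alpha=1.3));print(bot.read_state()["tau"])
E
```

```text
[ 9.11223062e-03 -4.56420636e+01 -1.32159412e+01  6.56234357e-02
  1.41779936e-02  2.01303789e-05]
```

View pics/w2.png

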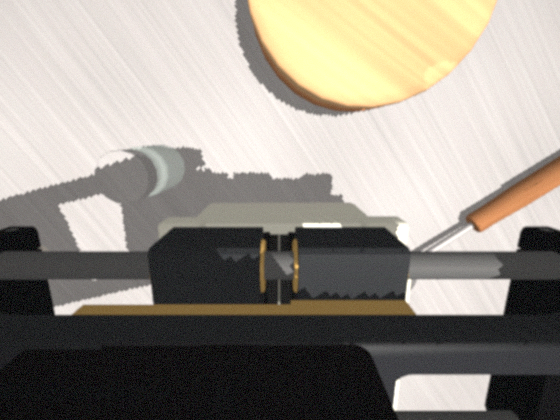

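Contact came at 77.9 mm reported. The force was 8.2 N, then 5.4 N, then 0 at 71.7 mm, so the section clicked shut. The reported tip height is therefore about 27 mm below the actual one. Now the opposite end (-y), pressing to 71 mm.

Emit:
drive_tool:
  deltas: "0 0 0 30 0; 0 -20 -30 40 0; 0 -45 -65 40 0; 0 -70 -101 40 0; 0 -93 -135 40 0; 0 -93 -135 20 0; 0 -93 -135 10 0; 0 -93 -135 7 0; 0 -93 -135 5 0; 0 -93 -135 4 0; 0 -93 -135 3 0; 0 -93 -135 3 0"

```text
time_s: 11.6
position: [0.5099, -0.2281, 0.0759]
tcp_rot: [[0.567, 0.824, -0.003], [0.824, -0.567, -0.0], [-0.002, -0.002, -1.0]]
force: [-2.9, -1.2, 6.6]
opening: 0.007
grasp_force: 3.0
```

Emit:
drive_tool:
  deltas: "0 0 0 -1 0; 0 0 0 -2 0; 0 0 0 -3 0; 0 0 0 -4 0; 0 0 0 -4 0"

```text
time_s: 12.1
position: [0.5111, -0.2286, 0.0708]
tcp_rot: [[0.569, 0.822, 0.0], [0.822, -0.569, 0.0], [0.0, 0.0, -1.0]]
force: [0.2, 0.3, -0.4]
opening: 0.007
grasp_force: 0.0
```

It rose to 6.6 N and then released to 0, so that one is shut too. Next is the far long section (+u), at delta (97, 33).

Emit:
drive_tool:
  deltas: "0 0 0 30 0; 0 30 10 40 0; 0 65 22 40 0; 0 97 33 40 0; 0 97 33 40 0; 0 97 33 20 0; 0 97 33 10 0; 0 97 33 7 0; 0 97 33 5 0; 0 97 33 4 0; 0 97 33 4 0"

```text
time_s: 13.2
position: [0.6059, -0.1952, 0.0757]
tcp_rot: [[0.57, 0.822, -0.003], [0.822, -0.57, 0.002], [0.0, -0.004, -1.0]]
force: [-2.4, 1.3, 5.7]
opening: 0.007
grasp_force: 2.8
```

Emit:
drive_tool:
  deltas: "0 0 0 -1 0; 0 0 0 -2 0; 0 0 0 -3 0; 0 0 0 -4 0; 0 0 0 -4 0"

```text
time_s: 13.7
position: [0.6077, -0.1963, 0.0707]
tcp_rot: [[0.57, 0.822, 0.0], [0.822, -0.57, -0.0], [-0.0, 0.0, -1.0]]
force: [-0.5, 0.2, 0.7]
opening: 0.007
grasp_force: 0.0
```

Emit:
drive_tool:
  deltas: "0 0 0 30 0; 0 -34 23 40 0; 0 -68 46 40 0; 0 -102 71 40 0; 0 -102 71 40 0; 0 -102 71 20 0; 0 -102 71 10 0; 0 -102 71 7 0; 0 -102 71 5 0; 0 -102 71 4 0; 0 -102 71 4 0"

```text
time_s: 14.8
position: [0.5054, -0.125, 0.0754]
tcp_rot: [[0.57, 0.822, -0.001], [0.822, -0.57, 0.001], [-0.0, -0.001, -1.0]]
force: [-2.6, 0.4, 3.8]
opening: 0.003
grasp_force: 2.4
```

Emit:
drive_tool:
  deltas: "0 0 0 -1 0; 0 0 0 -2 0; 0 0 0 -3 0; 0 0 0 -4 0; 0 0 0 -4 0"

```text
time_s: 15.3
position: [0.506, -0.1252, 0.0707]
tcp_rot: [[0.57, 0.822, 0.0], [0.822, -0.57, -0.0], [0.0, 0.0, -1.0]]
force: [-0.7, 0.5, 0.4]
opening: 0.006
grasp_force: 0.0
```

Emit:
drive_tool:
  deltas: "0 0 0 30 0; 0 0 0 70 0; 0 -10 20 110 0; 0 -20 60 140 0; 0 -30 110 150 0; 0 -40 160 150 0; 0 -50 210 150 0; 0 -50 260 150 0; 0 -50 300 150 0; 0 -50 300 150 0"

```text
time_s: 16.3
position: [0.4552, 0.1799, 0.2213]
tcp_rot: [[0.564, 0.826, 0.001], [0.826, -0.564, 0.002], [0.002, -0.0, -1.0]]
force: [-0.1, -0.8, 1.0]
opening: 0.005
grasp_force: 0.0
```

```bash
python3 - <<'E'
from h import *
import cv2
a=imaging.capture("side");b=imaging.capture("scene");print(bot.read_state()["time_s"])
cv2.imwrite("pics/c5.png",np.hstack([cv2.resize(i,(400,400),interpolation=cv2.INTER_CUBIC) for i in(a[205:300,300:395],b[140:235,180:275])])[:,:,::-1])
E
```

```text
16.4
```

View pics/c5.png

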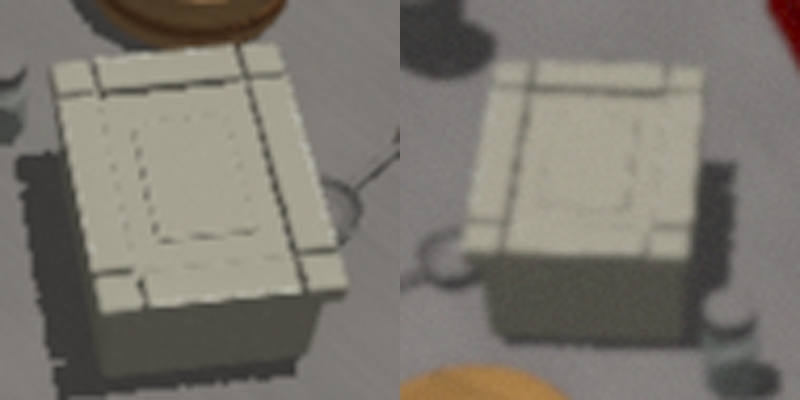

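All four sections are now flush with the corner pieces in both views, the box and its neighbours are where they were, and the hand is clear.

```bash
python3 -c "
from rig import bot;print(bot.hand_in())"
```

```text
the job is handed in; nothing more can be done
None
```

All four rim sections of the larger white box were pressed shut and look flush in both final camera views, the box and the things next to it look unmoved, the hand is clear, and the job was handed in at about 16 s; no verdict was returned.

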